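# Shut the paint keeper's hatch and draw it tight with its T-handle latch

### The job

Shut the paint cabinet so the paint does not dry out: swing its sloping hatch down onto the rubber gasket, then turn the red T-handle clockwise a full quarter turn so that the latch draws the hatch tight, and let go. Leave the two jars and the tin beside it where they stand.

Things in the scene. Friction and masses are not known exactly. Their poses are not given: they have to be found in the camera images.
- cabinet: blue wedge-shaped steel cabinet, 176 mm deep (x), 250 mm wide (y), screwed to the table. Origin: centre of its underside. x points to its back, y to its left, z up. Its open face slopes down 35 degrees from the back (185 mm high) to the front lip (62 mm); a black rubber gasket lines it, and inside the front lip sits the keeper that the latch cam slides under.
- hatch (a joint): angle (rad) of the aluminium hatch: 0 = drawn fully tight, 0.04 = just touching the gasket, 0.9 = open stop. It stays where it is left; pushing the front edge down with 2 to 5 N closes it. From 0.04 on the gasket pushes back (12 N at the front edge at 0); pushed by hand alone it springs back to about 0.025. The T-handle must be below 0.3 while it comes down, and can latch once it is below 0.045.
- t_handle (a joint): angle (rad) of the red T-handle: 0 = open, bar across the hatch (parallel to the hinge); grows clockwise seen from outside; 1.57 = closed, bar down the slope (stop 1.6). From about 0.45 to 1.15 the cam runs along a ramp and draws the hatch in by about 6 mm, evenly (up to 0.25 N m); beyond that it holds. It stays where it is left.
- hatch_hinge (a point): middle of the hinge line on the hatch's upper, back edge. Axes move with the hatch: x up the slope, y along the hinge to the cabinet's left, z outward, square to the hatch. It turns about y, positive = opening; shut, z leans 35 degrees from vertical towards the front. The hatch runs 221 mm down (-x), is 254 mm wide and 12 mm thick (z 0 to 12 mm).
- hatch_push (a point): point on the hatch's outer face near its free front edge, left of the handle, a good place to push: at x -200, y +70, z +12 mm in the hatch_hinge frame, same axes.
- handle_grip (a point): centre of the T-handle's red bar, on its turning axis: x -145, y 0, z +46 mm in the hatch_hinge frame, 34 mm above the hatch's outer face. Bar 64 mm long (this point's y), 14 mm wide (x), 18 mm high; z is the turning axis, outward; the point turns with the handle. A round plate, diameter 46 mm, 4 mm high, lies on the hatch below the bar.
- chalk_jar: white jar with black lid, 53 mm diameter, 66 mm high, loose bystander; origin under its centre
- dark_ink: dark brown ink jar, 52 mm diameter, 114 mm high, loose bystander; origin under its centre
- paint_tin: closed food tin with a green picture, 76 mm diameter, 58 mm high, loose bystander; origin under its centre

How it is judged (in metres and radians):
On the way:
1. the hatch lies on its gasket with the T-handle still open (value of joint hatch below 0.055 rad and value of joint t_handle below 0.6 rad), for 0.1 s.
At the end, for the whole second after the job is handed in: the hatch is drawn tight (joint below 0.012 rad, about 2.5 mm at its front edge) and held there by the T-handle, turned to at least 1.3 rad; the two jars and the tin stand within 30 mm of where they were, upright (value of joint hatch below 0.012 rad and value of joint t_handle above 1.3 rad); the robot touches nothing.
It fails at once if a jar or the tin is pushed more than 30 mm or tipped over (distance of any of chalk_jar, dark_ink, paint_tin from where it was at the start of the episode above 0.03 m or angle between any of chalk_jar, dark_ink, paint_tin's own z axis and vertical above 0.5 rad).
It also fails if it takes over 45 s, if anything falls off the work surface, if the arm or the gripper's body presses on something with over 40 N, if the wrist force passes 120 N, or if a joint passes its speed limit or range.

### The arm

A 6-joint arm with a two-finger parallel gripper is mounted at the origin on the work surface; the furniture and walls round the work are solid. World frame = base frame: x ahead of the robot, y to its left, z up, the work surface at z = 0. Lengths are in mm, angles in rad, forces in N, time in s.
With the tool pointing down it reaches from about 275 to 825 mm from the base axis. Payload 5.2 kg.
Tool frame: the origin (TCP) lies midway between the tips of the shut fingers; the grasp point (between the pads) lies 19 mm behind it; z points along the fingers, y is the line along which they close (so a half turn about z gives the same grasp; the last joint's range is limited). The gripper opens to 93 mm and grips with 3 to 60 N. Pads are 15 mm wide; open, the fingers measure 128 mm over their backs; the gripper's body (75 mm by 188 mm) begins 65 mm behind the grasp point.
Start: joints at [-1.345, 0.259, 1.535, -0, 1.348, -0.203], TCP at [228.699, -500.201, 218.653] pointing down, gripper open.
Joint ranges: [-3.14, 3.14], [-0.91, 2.08], [0.19, 2.58], [-1.22, 4.36], [0.22, 2.71], [-3.12, 3.12]. Speed limits (rad/s): [2.57, 2.57, 3.14, 3.14, 3.14, 3.14].

### API

Orientations are given as a unit quaternion [w, x, y, z].
In Python, from cell import state, optics, robot gives the robot as it stands.
- The arm moves only by the shell command python3 -m pendant 'ROWS' [FORCE]. ROWS is a JSON object of lists of equal length, an entry for each row: "xyz": the shift along the tool's x, y, z in cm, a list of three; "turn": the turn, a rotation vector about the tool's x, y, z in rad, a list of three; "jaw": the closure, from 0 (fully open) to 1 (shut). A call has 1 to 20 rows; each row shifts and turns the commanded pose from where the row before left it, along the tool's axes as they then stand; what a row does not reach is not made up. A row lasts 1/10 s, in which the tool goes at most 50 mm and 8.59 degrees, less where a joint would pass 70% of its speed; a pose out of reach is approached as far as the arm can. A call with a gripper value outside its range is refused whole. The fingers move at their own pace and stop on an object; FORCE is the grip in N (left out, the last holds). Time passes only in rows, so rows that do not move let the fingers close. It gives the time, the measured TCP pose, the force, the opening and the grip force at its end, in the units of the state.
- state(): the state, without advancing time (a new reading comes with each control period).
- optics.grab_frame(name): name is "side" or "top"; returns (picture, depth): 400x640x3 uint8, red, green, blue; 400x640 float32, mm along the optical axis (not along the pixel's ray), 0 where there is no reading.
- optics.get_calibration(name): a dict with "K" (3x3 intrinsics, pixels), "eye" and "attitude" of the camera in the world. Camera axes: x right, y down, z forward; pixel columns grow to the right and rows downward; lengths in mm; the calibration is good to about 2 mm. A picture is of the moment at which its call begins. get_calibration takes no time and is no camera call.
- robot.job_done(): hands the job in; it is judged then, once.
The state is a dict: "time_s": time; "joint_positions": joint angles; "qvel": joint speeds; "effort": joint torques, N m; "tool_pos": TCP position; "tcp_rot": TCP orientation; "force": force on the tool from outside, world axes, zero at the start; "ft_torque": the same for the moment, N m; "width": finger opening in mm; "grasp_force": force on a finger pad.
Only numpy, scipy, OpenCV 4.12 (cv2) and the standard library are available. Lean on these libraries where they do the work, as an engineer would, in place of code of your own. Each camera call takes 0.05 s, during which the arm holds its last target. There are 200 camera calls.

## Working session

There is one attempt and no reset: what is moved stays moved. The work goes in short steps, Python scripts to look and compute and a shell command to move; the robot and the scene stay as the last step left them, time stands still between calls to the robot, and variables do not carry over. Pictures are saved under pics/ and viewed, at most 10 in all, crops included, and the job is handed in when it is done.

```bash
mkdir -p pics; ls; python3 - <<'E'
from cell import state,optics,robot
import cv2,numpy as np
print(state())
for n in("side","top"):
    p,d=optics.grab_frame(n); np.savez(f"pics/{n}0.npz",p=p,d=d); cv2.imwrite(f"pics/{n}0.png",p[:,:,::-1]); print(n,optics.get_calibration(n),(d>0).mean())
E
```

```text
pics
{'time_s': 0.0, 'joint_positions': array([-1.34480010e+00,  2.59324639e-01,  1.53609449e+00,  2.05713042e-05,
        1.34799076e+00, -2.02806840e-01]), 'qvel': array([ 1.20517989e-03,  1.38351166e-03, -4.10433565e-05,  5.64675467e-04,
        7.31096377e-04,  2.43271495e-03]), 'effort': array([ 7.54844077e-04, -4.37295842e+01, -2.84000140e+01,  7.21903914e-02,
        4.15997033e-02, -1.38377513e-04]), 'tool_pos': array([ 228.57918408, -499.6460169 ,  217.82301399]), 'tcp_rot': array([-9.08676752e-04,  9.77103982e-01,  2.12760386e-01, -5.06292422e-07]), 'force': array([ 0.12085948, -0.44887021,  0.04607562]), 'ft_torque': array([-0.00237135,  0.02537356,  0.02724409]), 'grasp_force': 0.0, 'width': 93.05145456973041}
side {'K': array([[446.48614287,   0.        , 315.19694963],
       [  0.        , 446.48614287, 205.11701199],
       [  0.        ,   0.        ,   1.        ]]), 'eye': array([1106.69827509, -780.83699471,  758.48677764]), 'attitude': array([-0.44211727,  0.84159649,  0.28045182, -0.13264407])} 0.99596875
top {'K': array([[476.25752374,   0.        , 314.85812022],
       [  0.        , 476.25752374, 197.19628228],
       [  0.        ,   0.        ,   1.        ]]), 'eye': array([ 534.20807736,  -29.46425245, 1110.06053426]), 'attitude': array([ 0.02103255, -0.70656342,  0.7067975 , -0.02762353])} 0.996046875
```

View pics/side0.png

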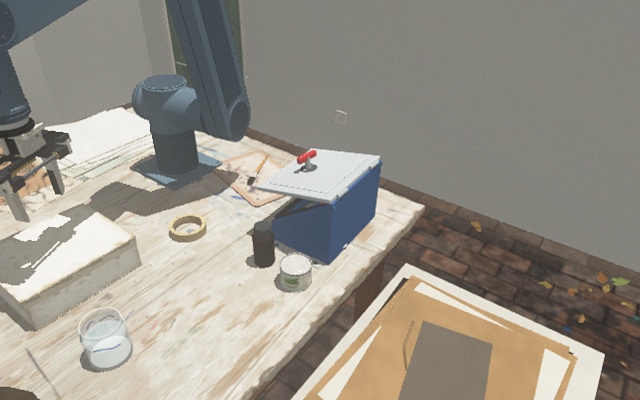

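View pics/top0.png

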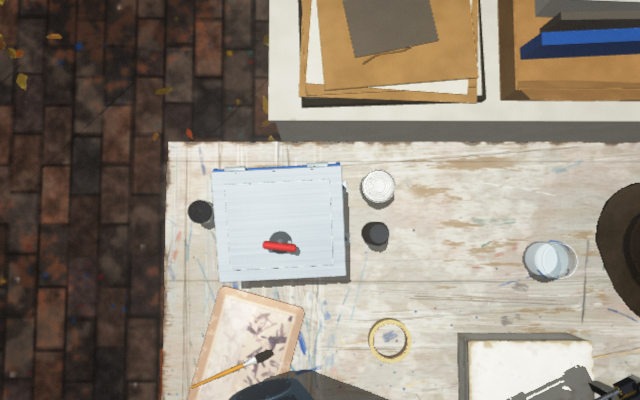

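The side view shows the hatch partly open with the red bar near (307,156). In the top view the hatch spans about (212..350, 165..282), with the bar at (280,246) and the hinge on the far side (+x). The chalk jar is at (201,212), the ink jar at (376,234) and the tin at (378,187).

```bash
cat > h.py <<'E'
import numpy as np,cv2
from scipy.spatial.transform import Rotation as R
from cell import state,optics
def rot(q): return R.from_quat(np.r_[q[1:],q[0]]).as_matrix()
def cloud(n,d):
    c=optics.get_calibration(n);K=c["K"];v,u=np.mgrid[:400,:640]
    return np.stack([(u-K[0,2])/K[0,0]*d,(v-K[1,2])/K[1,1]*d,d],-1)@rot(c["attitude"]).T+c["eye"]
def red(p):
    q=p.astype(int);return (q[...,0]>110)&(q[...,1]<70)&(q[...,2]<70)
E
python3 - <<'E'
from h import *
for n in("top","side"):
    z=np.load(f"pics/{n}0.npz");p,d=z["p"],z["d"];W=cloud(n,d)
    box=(W[...,0]>350)&(W[...,0]<780)&(W[...,1]>-80)&(W[...,1]<290)&(d>0)
    r=red(p)&box;P=W[r];print(n,"red",r.sum(),P.mean(0),P.min(0),P.max(0))
    q=p.astype(int);m=box&(W[...,2]>150)&(q.min(-1)>120)&(np.ptp(q,axis=-1)<60)
    P=W[m]
    for k in range(4):
        c=P.mean(0);nn=np.linalg.svd(P-c,full_matrices=False)[2][2];nn*=np.sign(nn[2]);P=P[abs((P-c)@nn)<5-k]
    print("plane",len(P),c,nn)
    h=P-c; y=np.array([0,1,0.]);rc=cv2.minAreaRect(P[:,:2].astype(np.float32));b=cv2.boxPoints(rc)
    print(rc);print([np.r_[x,c[2]-((x-c[:2])@nn[:2])/nn[2]].round(1) for x in b])
    print("red h",((W[r]-c)@nn).min(),((W[r]-c)@nn).max())
    blue=box&(q[...,2]>q[...,0]+40)&(q[...,2]>70);print("blue",W[blue].min(0),W[blue].max(0))
    # loose: top of objects
    for nm,(x,yy) in dict(chalk=(201,212),ink=(376,234),tin=(378,187)).items():
        if n=="top":
            s=np.zeros(d.shape,bool);s[yy-18:yy+19,x-18:x+19]=1;s&=W[...,2]>30
            s&=abs(W[...,2]-np.median(W[yy-4:yy+4,x-4:x+4,2]))<8;print(nm,W[s].mean(0),np.ptp(W[s],axis=0))
E
```

```text
top red 114 [503.62742294  27.5006351  207.61158921] [ 4.94795195e+02 -4.11430119e-01  1.97308011e+02] [511.82953799  57.72529409 214.01514927]
plane 9731 [549.42530973  39.92851899 177.03694618] [-0.19872034 -0.00779053  0.98002527]
((547.6099243164062, 37.38538360595703), (222.9744873046875, 243.0122528076172), 2.812325954437256)
[array([430.3, 153.3, 153.8]), array([442.2, -89.4, 154.3]), array([664.9, -78.5, 199.5]), array([653. , 164.2, 199. ])]
red h 27.43789467848273 46.50916439331009
blue [401.3708323  -79.99043061  -2.35663728] [686.79143848 189.21499796 196.6092907 ]
chalk [574.89812683 215.13136392  64.86642055] [50.65912638 50.81026668 12.97074186]
ink [ 526.27684282 -171.4421011   113.10394501] [39.82726304 40.04800204 13.65116343]
tin [ 632.53292601 -179.79806683   55.54802887] [74.05940959 74.61823711 15.22902084]
side red 15 [506.55069197  17.87129171 201.59614775] [496.43417109  -2.23476002 195.79539677] [515.34749748  52.62456784 205.17547393]
plane 2770 [563.60901906  24.85510277 179.32822695] [-0.19745554 -0.01037003  0.98025699]
((549.6671142578125, 37.54829406738281), (222.08755493164062, 243.5037841796875), 2.712311029434204)
[array([433. , 153.9, 154.4]), array([444.5, -89.3, 154.1]), array([666.3, -78.8, 198.9]), array([654.8, 164.4, 199.2])]
red h 27.51208872981883 38.853504971555786
blue [646.11772627 -79.85465766   6.92622194] [668.13471421 165.3186145  191.64274101]
```

```bash
cat > fit.py <<'E'
from h import *
import sys
def fit(n,p,d,zmin=45):
    W=cloud(n,d);box=(W[...,0]>350)&(W[...,0]<780)&(W[...,1]>-150)&(W[...,1]<190)&(d>0)
    q=p.astype(int);m=box&(W[...,2]>zmin)&(q.min(-1)>110)&(np.ptp(q,axis=-1)<60)
    P=W[m]
    for k in range(6):
        c=np.median(P,0) if k<1 else P.mean(0);nn=np.linalg.svd(P-c,full_matrices=False)[2][2];nn*=np.sign(nn[2]);P=P[abs((P-c)@nn)<[20,10,6,5,4,3][k]]
    a=np.arctan2(nn[1],nn[0])
    # in-plane rectangle
    yh=np.cross(nn,[1,0,0.]);yh/=np.linalg.norm(yh);xh=np.cross(yh,nn)
    rc=cv2.minAreaRect(np.c_[(P-c)@xh,(P-c)@yh].astype(np.float32))
    b=np.array([c+s*xh+t*yh for s,t in cv2.boxPoints(rc)]);b=b[np.argsort(b[:,0])]
    back=b[2:].mean(0);front=b[:2].mean(0);X=(back-front);L=np.linalg.norm(X);X/=L
    Y=np.cross(nn,X)
    r=red(p)&box;Q=W[r];hh=(Q-c)@nn;T=Q[hh>hh.max()-8]
    mr=cv2.minAreaRect(np.c_[(T-c)@X,(T-c)@Y].astype(np.float32))
    mc=c+mr[0][0]*X+mr[0][1]*Y; vv=np.linalg.svd(T-T.mean(0),full_matrices=False)[2][0];vv*=np.sign(vv@Y)
    print(n,len(P),"L,W",L,np.linalg.norm(b[0]-b[1]),"open",np.radians(35)-np.arccos(nn[2]),"yaw",np.arctan2(X[1],X[0]))
    print(" n",nn,"X",X,"backmid",back,"frontmid",front)
    print(" bar top ctr",mc+ ((T-c)@nn).mean()*nn,"size",mr[1],"angle",np.arctan2(vv@X,vv@Y),"hmax",hh.max(),
      "bar in hinge frame x,y",(T-back).mean(0)@X,(T-back).mean(0)@Y)
    return nn,X,Y,back
if __name__=="__main__":
  for n in("top","side"):
    z=np.load(f"pics/{n}0.npz");nn,X,Y,back=fit(n,z["p"],z["d"])
    H=back-12*nn;yaw=np.arctan2(X[1],X[0])
    print(" H",H)
    for a in (0.41,0.3,.2,.1,.04,.025,0):
        t=np.radians(35)-a;x=np.array([np.cos(t)*np.cos(yaw),np.cos(t)*np.sin(yaw),np.sin(t)]);y=np.array([-np.sin(yaw),np.cos(yaw),0]);z_=np.cross(x,y)
        print(a,"push",(H-200*x+70*y+12*z_).round(1),"grip",(H-145*x+46*z_).round(1),"n",z_.round(3))
E
python3 fit.py
```

```text
top 12557 L,W 228.0693731402084 253.72628328173477 open 0.4104015551432187 yaw 0.04857600789550524
 n [-0.19889276 -0.00958843  0.97997435] X [0.9788184  0.04758452 0.19912373] backmid [659.33255198  38.03564352 199.23846522] frontmid [436.09405407  27.18307112 153.82444002]
 bar top ctr [502.46616567  28.52575416 209.20729465] size (58.48189926147461, 13.304309844970703) angle 0.16238046054298055 hmax 46.65005164918937 bar in hinge frame x,y -153.10551310737884 -1.7500046428135283
 H [661.7192651   38.15070464 187.47877299]
0.41 push [460.2  98.4 159.3] grip [510.6  30.8 203.6] n [-0.199 -0.01   0.98 ]
0.3 push [464.5  98.6 137.7] grip [509.8  30.8 186.9] n [-0.306 -0.015  0.952]
0.2 push [470.4  98.9 118.6] grip [510.6  30.8 171.7] n [-0.399 -0.019  0.917]
0.1 push [478.2  99.3 100.2] grip [512.9  30.9 156.7] n [-0.488 -0.024  0.872]
0.04 push [483.8  99.6  89.5] grip [515.   31.  147.8] n [-0.54  -0.026  0.841]
0.025 push [485.2  99.7  86.9] grip [515.6  31.  145.6] n [-0.552 -0.027  0.833]
0 push [487.8  99.8  82.6] grip [516.7  31.1 142. ] n [-0.573 -0.028  0.819]
side 3345 L,W 
[... 368 characters left out ...]
2623476821916364 hmax 39.01841740105038 bar in hinge frame x,y -151.9967941034437 -13.602497054053085
 H [663.26630613  38.30563154 187.12532962]
0.41 push [461.5  97.8 159. ] grip [512.2  30.4 203.3] n [-0.199 -0.01   0.98 ]
0.3 push [465.8  98.  137.4] grip [511.4  30.3 186.6] n [-0.305 -0.016  0.952]
0.2 push [471.7  98.3 118.2] grip [512.2  30.4 171.4] n [-0.399 -0.021  0.917]
0.1 push [479.5  98.8  99.8] grip [514.5  30.5 156.4] n [-0.488 -0.026  0.872]
0.04 push [485.1  99.1  89.2] grip [516.6  30.6 147.5] n [-0.54  -0.028  0.841]
0.025 push [486.6  99.1  86.5] grip [517.2  30.6 145.3] n [-0.552 -0.029  0.833]
0 push [489.1  99.3  82.2] grip [518.3  30.7 141.6] n [-0.573 -0.03   0.819]
```

The plane and yaw agree across both views: the hatch is at 0.41 rad and the handle at about 0.16. The measured length is 228 mm against 221 mm, and the bar comes out at -152 mm against -145 mm. That puts the hinge about 7 mm nearer than the apparent edge, so I'm using H = (653.5, 37.8, 186.2) with yaw 0.05. I'll move to a hover with the fingers shut.

```bash
python3 -m pendant '{"xyz":[[2.7,-3.1,-0.3],[2.7,-3.1,-0.3],[2.7,-3.1,-0.3],[2.7,-3.1,-0.3],[2.7,-3.1,-0.3],[2.7,-3.1,-0.3],[2.7,-3.1,-0.3],[2.7,-3.1,-0.3],[2.7,-3.1,-0.3],[2.7,-3.1,-0.3],[2.7,-3.1,-0.3],[2.7,-3.1,-0.3],[2.7,-3.1,-0.3],[2.7,-3.1,-0.3],[2.7,-3.1,-0.3],[0,0,0]],"turn":[[0,0,0],[0,0,0],[0,0,0],[0,0,0],[0,0,0],[0,0,0],[0,0,0],[0,0,0],[0,0,0],[0,0,0],[0,0,0],[0,0,0],[0,0,0],[0,0,0],[0,0,0],[0,0,0]],"jaw":[1,1,1,1,1,1,1,1,1,1,1,1,1,1,1,1]}' 10
cat > go.py <<'E'
from h import *
H=np.array([653.5,37.8,186.2]);YAW=0.05
def hf(a):
    t=np.radians(35)-a;x=np.array([np.cos(t)*np.cos(YAW),np.cos(t)*np.sin(YAW),np.sin(t)]);y=np.array([-np.sin(YAW),np.cos(YAW),0])
    return np.c_[x,y,np.cross(x,y)]
def pt(a,p): return H+hf(a)@np.array(p,float)
def to(target,spin=0,a0=0):
    """remaining tool-frame shift (cm) [axes as now; axes of goal] and turn vector; goal: z into hatch(a0), y up slope, spun about tool z"""
    s=state();T=rot(s["tcp_rot"]);F=hf(a0);G=np.c_[F[:,1],F[:,0],-F[:,2]]@R.from_euler("z",spin).as_matrix()
    w=np.asarray(target)-s["tool_pos"]
    print("tcp",s["tool_pos"].round(1),"t",s["time_s"],"j",s["joint_positions"].round(2),"F",s["force"].round(1))
    print("target",np.round(target,1),"shift now-axes cm",(T.T@w/10).round(2),"goal-axes",(G.T@w/10).round(2),"turn",R.from_matrix(T.T@G).as_rotvec().round(3))
E
python3 -c "
from go import *
to(pt(.41,[-200,70,12])+60*hf(0)[:,2])"
```

```text
time_s: 1.7
tool_pos: [404.1, 95.3, 263.7]
tcp_rot: [-0.001, 0.976, 0.216, 0.0]
force: [-0.6, -0.1, -0.8]
width: 0.7
grasp_force: 0.0
tcp [404.1  95.3 263.7] t 1.7 j [-0.04 -0.02  1.75  0.    1.42  1.1 ] F [-0.6 -0.1 -0.8]
target [417.5  96.1 207.2] shift now-axes cm [1.25 0.5  5.65] goal-axes [ 0.01 -2.14  5.4 ] turn [-0.537  0.36  -1.148]
```

```bash
python3 -m pendant '{"xyz":[[0,0,0],[0,0,0],[0,0,0],[0,0,0],[0,0,0],[0,0,0],[0,0,0],[0,0,0],[0,0,0],[0,0,0],[0,0,0],[0,0,0]],"turn":[[-0.054,0.036,-0.115],[-0.054,0.036,-0.115],[-0.054,0.036,-0.115],[-0.054,0.036,-0.115],[-0.054,0.036,-0.115],[-0.054,0.036,-0.115],[-0.054,0.036,-0.115],[-0.054,0.036,-0.115],[-0.054,0.036,-0.115],[-0.054,0.036,-0.115],[0,0,0],[0,0,0]],"jaw":[1,1,1,1,1,1,1,1,1,1,1,1]}'
python3 -c "
from go import *
for a in (.41,.3,.2,.1,.03): to(pt(a,[-200,70,12]))"
```

```text
time_s: 2.9
tool_pos: [403.3, 90.1, 263.5]
tcp_rot: [0.206, 0.668, 0.682, 0.213]
force: [0.5, -0.2, -0.1]
width: 0.2
grasp_force: 0.0
tcp [403.3  90.1 263.5] t 2.9 j [-0.14 -0.43  2.2   0.14  0.79 -0.23] F [ 0.5 -0.2 -0.1]
target [451.9  97.8 158.1] shift now-axes cm [ 0.61 -1.95 11.45] goal-axes [ 0.52 -2.04 11.44] turn [-0.009  0.012 -0.026]
tcp [403.3  90.1 263.5] t 2.9 j [-0.14 -0.43  2.2   0.14  0.79 -0.23] F [ 0.5 -0.2 -0.1]
target [456.2  98.  136.4] shift now-axes cm [ 0.61 -2.82 13.47] goal-axes [ 0.52 -2.93 13.45] turn [-0.009  0.012 -0.026]
tcp [403.3  90.1 263.5] t 2.9 j [-0.14 -0.43  2.2   0.14  0.79 -0.23] F [ 0.5 -0.2 -0.1]
target [462.1  98.3 117.3] shift now-axes cm [ 0.62 -3.42 15.39] goal-axes [ 0.52 -3.54 15.36] turn [-0.009  0.012 -0.026]
tcp [403.3  90.1 263.5] t 2.9 j [-0.14 -0.43  2.2   0.14  0.79 -0.23] F [ 0.5 -0.2 -0.1]
target [469.9  98.7  98.9] shift now-axes cm [ 0.63 -3.82 17.35] goal-axes [ 0.52 -3.96 17.32] turn [-0.009  0.012 -0.026]
tcp [403.3  90.1 263.5] t 2.9 j [-0.14 -0.43  2.2   0.14  0.79 -0.23] F [ 0.5 -0.2 -0.1]
target [476.4  99.   86.5] shift now-axes cm [ 0.65 -3.98 18.74] goal-axes [ 0.52 -4.13 18.71] turn [-0.009  0.012 -0.026]
```

```bash
python3 -m pendant '{"xyz":[[0.1,-0.4,1.9],[0.1,-0.4,1.9],[0.1,-0.4,1.9],[0.1,-0.4,1.9],[0.1,-0.4,1.9],[0,-0.2,0.7],[0,-0.2,0.7],[0,-0.2,0.7],[0,-0.2,0.7],[0,-0.2,0.7],[0,-0.2,0.7],[0,-0.2,0.7],[0,-0.2,0.7],[0,0,0]],"turn":[[0,0,0],[0,0,0],[0,0,0],[0,0,0],[0,0,0],[0,0,0],[0,0,0],[0,0,0],[0,0,0],[0,0,0],[0,0,0],[0,0,0],[0,0,0],[0,0,0]],"jaw":[1,1,1,1,1,1,1,1,1,1,1,1,1,1]}'
python3 -c "
from go import *
for a in (.2,.1,.03): to(pt(a,[-200,70,12]))
p,d=optics.grab_frame('top');fit=__import__('fit').fit
fit('top',p,d)"
```

```text
time_s: 4.3
tool_pos: [459.2, 98.2, 117.7]
tcp_rot: [0.205, 0.666, 0.684, 0.213]
force: [0.1, 0.3, -0.7]
width: 0.8
grasp_force: 0.0
tcp [459.2  98.2 117.7] t 4.3 j [-0.08 -0.05  2.37  0.28  0.23 -0.36] F [ 0.1  0.3 -0.7]
target [462.1  98.3 117.3] shift now-axes cm [-0.    0.22  0.19] goal-axes [-0.01  0.21  0.2 ] turn [-0.01  0.01 -0.02]
tcp [459.2  98.2 117.7] t 4.3 j [-0.08 -0.05  2.37  0.28  0.23 -0.36] F [ 0.1  0.3 -0.7]
target [469.9  98.7  98.9] shift now-axes cm [ 0.01 -0.18  2.16] goal-axes [-0.01 -0.2   2.16] turn [-0.01  0.01 -0.02]
tcp [459.2  98.2 117.7] t 4.3 j [-0.08 -0.05  2.37  0.28  0.23 -0.36] F [ 0.1  0.3 -0.7]
target [476.4  99.   86.5] shift now-axes cm [ 0.02 -0.34  3.55] goal-axes [-0.01 -0.38  3.55] turn [-0.01  0.01 -0.02]
top 8604 L,W 224.27121804584536 256.8439636624174 open 0.21589071319285374 yaw 0.02427284087657161
 n [-0.38412751 -0.02247898  0.92300637] X [0.92281426 0.02240372 0.38459318] backmid [656.28315922  35.85120712 199.30524935] frontmid [449.32248106  30.82669671 113.05206834]
 bar top ctr [502.35531616  29.3534401  179.69464213] size (58.935508728027344, 11.55018424987793) angle 0.14418544693362934 hmax 46.36883100634561 bar in hinge frame x,y -150.20051133466313 -3.298662837985892
```

The hatch is following, now at 0.21 rad. Joint 5 is close to its limit, so I'll back off 10 mm, stand the tool up by 0.45 rad, and continue.

```bash
python3 -m pendant '{"xyz":[[0,0,-1],[0,0,0],[0,0,0],[0,0,0],[0,0,0]],"turn":[[0,0,0],[0.15,0,0],[0.15,0,0],[0.15,0,0],[0,0,0]],"jaw":[1,1,1,1,1]}'
python3 -c "
from go import *
for a in (.2,.1,.02): to(pt(a,[-200,70,12]))"
```

```text
time_s: 4.85
tool_pos: [458.9, 98.2, 128.6]
tcp_rot: [0.055, 0.695, 0.715, 0.06]
force: [0.7, -0.4, 1.2]
width: 0.6
grasp_force: 0.0
tcp [458.9  98.2 128.6] t 4.85 j [-0.04  0.1   1.98  0.02  0.89 -0.08] F [ 0.7 -0.4  1.2]
target [462.1  98.3 117.3] shift now-axes cm [-0.01  0.13  1.16] goal-axes [-0.01 -0.39  1.11] turn [-0.448  0.004 -0.021]
tcp [458.9  98.2 128.6] t 4.85 j [-0.04  0.1   1.98  0.02  0.89 -0.08] F [ 0.7 -0.4  1.2]
target [469.9  98.7  98.9] shift now-axes cm [0.   0.6  3.11] goal-axes [-0.01 -0.8   3.07] turn [-0.448  0.004 -0.021]
tcp [458.9  98.2 128.6] t 4.85 j [-0.04  0.1   1.98  0.02  0.89 -0.08] F [ 0.7 -0.4  1.2]
target [477.4  99.1  84.7] shift now-axes cm [0.01 1.12 4.63] goal-axes [-0.01 -1.    4.66] turn [-0.448  0.004 -0.021]
```

```bash
python3 -m pendant '{"xyz":[[0,0.12,0.6],[0,0.12,0.6],[0,0.12,0.6],[0,0.12,0.6],[0,0.12,0.6],[0,0.1,0.35],[0,0.1,0.35],[0,0.1,0.35],[0,0.1,0.35],[0,0,0],[0,0,0]],"turn":[[0,0,0],[0,0,0],[0,0,0],[0,0,0],[0,0,0],[0,0,0],[0,0,0],[0,0,0],[0,0,0],[0,0,0],[0,0,0]],"jaw":[1,1,1,1,1,1,1,1,1,1,1]}'
python3 -c "
from go import *
to(pt(.02,[-200,70,12]))
p,d=optics.grab_frame('top');fit=__import__('fit').fit
fit('top',p,d)"
```

```text
time_s: 5.95
tool_pos: [470.9, 99.3, 84.8]
tcp_rot: [0.054, 0.694, 0.715, 0.059]
force: [-0.1, -0.4, 0.6]
width: 0.5
grasp_force: 0.0
tcp [470.9  99.3  84.8] t 5.95 j [-0.04  0.19  2.01  0.02  0.78 -0.08] F [-0.1 -0.4  0.6]
target [477.4  99.1  84.7] shift now-axes cm [-0.04  0.64  0.11] goal-axes [-0.05  0.53  0.38] turn [-0.45   0.004 -0.021]
top 828 L,W 439.80982963805076 272.1512395374837 open -0.4997694244983353 yaw 0.05859911461876853
 n [ 0.83589021 -0.32259728  0.44409296] X [ 0.47740106  0.02800734 -0.87823904] backmid [577.19705964  35.23535365 142.99990096] frontmid [367.23138103  22.91744825 529.25806497]
 bar top ctr [511.75643062  20.09083568 149.4787591 ] size (16.133487701416016, 43.24140930175781) angle 0.038558346599252634 hmax -42.150348606929946 bar in hinge frame x,y -38.66245629934131 -37.41088770389892
```

```bash
python3 -m pendant '{"xyz":[[0,0.1,0.3],[0,0.1,0.2],[0,0,0.1],[0,0,0]],"turn":[[0,0,0],[0,0,0],[0,0,0],[0,0,0]],"jaw":[1,1,1,1]}'
python3 - <<'E'
from go import *
to(pt(.02,[-200,70,12]))
p,d=optics.grab_frame('top');np.savez("pics/top1.npz",p=p,d=d);cv2.imwrite("pics/top1.png",cv2.resize(p[140:310,180:420,::-1],None,fx=3,fy=3))
W=cloud('top',d);F=hf(0.025);Q=(W-H)@F
q=p.astype(int);m=(q.min(-1)>110)&(np.ptp(q,axis=-1)<60)&(Q[...,0]>-215)&(Q[...,0]<-8)&(abs(Q[...,1])<120)&(abs(Q[...,2]-12)<9)
P=Q[m];A=np.c_[P[:,:2],np.ones(len(P))];c=np.linalg.lstsq(A,P[:,2],rcond=None)[0];print(len(P),"angle",.025-c[0],c)
r=red(p)&(abs(Q[...,1])<60)&(Q[...,2]>20);T=Q[r];print(r.sum(),T.mean(0),T.min(0),T.max(0));T=T[T[:,2]>T[:,2].max()-8]
print(cv2.minAreaRect(T[:,:2].astype(np.float32)))
E
```

```text
time_s: 6.4
tool_pos: [473.9, 99.4, 79.9]
tcp_rot: [0.055, 0.694, 0.715, 0.059]
force: [-3.5, -0.8, 6.7]
width: 0.3
grasp_force: 4.1
tcp [473.9  99.4  79.9] t 6.4 j [-0.04  0.2   2.01  0.02  0.77 -0.08] F [-3.5 -0.8  6.7]
target [477.4  99.1  84.7] shift now-axes cm [-0.05  0.42 -0.42] goal-axes [-0.05  0.56 -0.19] turn [-0.449  0.004 -0.021]
8027 angle 0.011344355308490421 [1.36556447e-02 1.54550564e-03 1.15634655e+01]
213 [-141.77346782   -1.6884592    47.53928744] [-153.34325279  -30.92890493   35.79206859] [-133.20648974   29.16729535   53.99724809]
((-142.7822265625, -1.0251712799072266), (61.30459213256836, 12.361631393432617), 81.06226348876953)
```

View pics/top1.png

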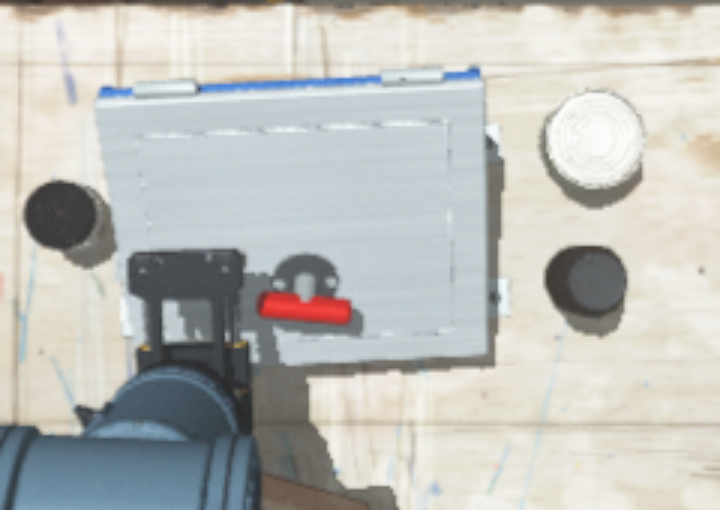

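The hatch is down at about 0.015 rad under the finger and the handle is at about 0.16. The bar's centre is at crop (305,306), and the jars and tin haven't moved. I'll retract and set up over the handle.

```bash
python3 -m pendant '{"xyz":[[0,-0.2,-1],[0,-0.5,-3],[0,-1,-4],[0,-1,-4],[0,0,0]],"turn":[[0,0,0],[0,0,0],[0,0,0],[0,0,0],[0,0,0]],"jaw":[1,1,1,0.3,0.3]}'
python3 -c "
from go import *
to(pt(.025,[-143.5,-1,46+80]),.16,.02)
to(pt(.025,[-143.5,-1,46-17]),.16,.02)"
```

```text
time_s: 6.95
tool_pos: [429.4, 97.7, 198.8]
tcp_rot: [0.058, 0.694, 0.715, 0.062]
force: [0.6, -1.0, 0.0]
width: 12.0
grasp_force: 0.0
tcp [429.4  97.7 198.8] t 6.95 j [-0.04 -0.04  1.94  0.02  1.07 -0.08] F [ 0.6 -1.   0. ]
target [464.5  27.3 211.8] shift now-axes cm [-7.13  3.48 -0.76] goal-axes [-6.58  4.45  0.67] turn [-0.42   0.037  0.137]
tcp [429.4  97.7 198.8] t 6.95 j [-0.04 -0.04  1.94  0.02  1.07 -0.08] F [ 0.6 -1.   0. ]
target [518.1  30.  131. ] shift now-axes cm [-7.06  7.4   8.11] goal-axes [-6.58  4.41 10.37] turn [-0.42   0.037  0.137]
```

```bash
python3 -m pendant '{"xyz":[[-1.8,0.9,-0.2],[-1.8,0.9,-0.2],[-1.8,0.9,-0.2],[-1.8,0.9,-0.2],[0,0,0],[0,0,0],[0,0,0],[0,0,0]],"turn":[[0,0,0],[0,0,0],[0,0,0],[0,0,0],[-0.14,0.012,0.046],[-0.14,0.012,0.046],[-0.14,0.012,0.046],[0,0,0]],"jaw":[0.5,0.5,0.5,0.5,0.5,0.5,0.5,0.5]}'
python3 - <<'E'
from go import *
p,d=optics.grab_frame('top')
W=cloud('top',d);F=hf(0.025);Q=(W-H)@F
q=p.astype(int);m=(q.min(-1)>110)&(np.ptp(q,axis=-1)<60)&(Q[...,0]>-215)&(Q[...,0]<-8)&(abs(Q[...,1])<120)&(abs(Q[...,2]-12)<9)
P=Q[m];A=np.c_[P[:,:2],np.ones(len(P))];c=np.linalg.lstsq(A,P[:,2],rcond=None)[0];print(len(P),"angle",.025-c[0],c)
to(pt(.025,[-143.5,-1,46-17]),.16,.02)
E
```

```text
time_s: 7.75
tool_pos: [457.3, 28.7, 200.7]
tcp_rot: [0.176, 0.716, 0.638, 0.221]
force: [-0.8, 0.5, -0.7]
width: 46.8
grasp_force: 0.0
9428 angle 0.02503687434245089 [-3.68743425e-05  1.90890560e-04  1.16703946e+01]
tcp [461.   27.2 204.2] t 7.8 j [-0.37 -0.24  2.23  0.38  0.65 -0.5 ] F [ 0.6 -0.5  0.2]
target [518.1  30.  131. ] shift now-axes cm [0.13 0.8  9.26] goal-axes [0.1  0.66 9.27] turn [-0.015  0.003 -0.003]
```

```bash
python3 -m pendant '{"xyz":[[0,0.2,1],[0,0.2,1.5],[0,0.2,1.5],[0,0.2,1.5],[0,0,1.5],[0,0,0],[0,0,0]],"turn":[[0,0,0],[0,0,0],[0,0,0],[0,0,0],[0,0,0],[0,0,0],[0,0,0]],"jaw":[0.5,0.5,0.5,0.5,0.5,0.5,0.5]}'
python3 - <<'E'
from go import *
to(pt(.025,[-143.5,-1,46-17]),.16,.02)
p,d=optics.grab_frame('side');cv2.imwrite("pics/side2.png",cv2.resize(p[100:260,200:420,::-1],None,fx=3,fy=3))
E
```

```text
time_s: 8.5
tool_pos: [511.1, 27.5, 153.4]
tcp_rot: [0.18, 0.714, 0.639, 0.223]
force: [-0.3, 0.4, -0.7]
width: 46.5
grasp_force: 0.0
tcp [511.1  27.5 153.4] t 8.5 j [-0.31 -0.04  2.23  0.46  0.44 -0.57] F [-0.3  0.4 -0.7]
target [518.1  30.  131. ] shift now-axes cm [ 0.11 -0.66  2.26] goal-axes [ 0.11 -0.68  2.25] turn [-0.01   0.002  0.   ]
```

View pics/side2.png

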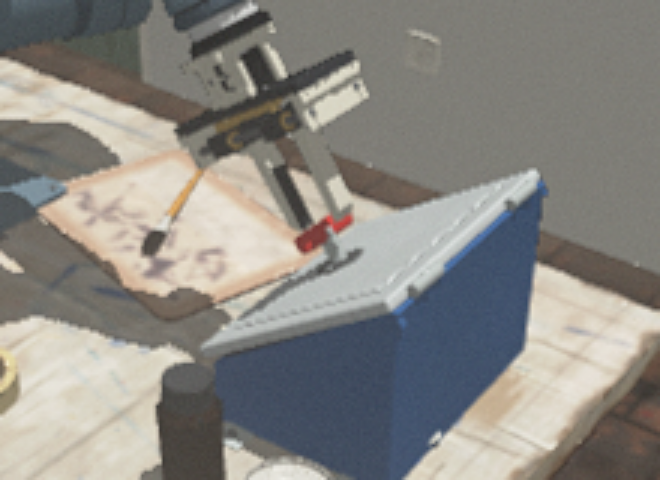

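The fingers straddle the red bar at crop (325,232), and the hatch sits down on its gasket. I'll centre, descend and grip.

```bash
python3 -m pendant '{"xyz":[[0.1,-0.4,0.6],[0,-0.3,0.8],[0,0,0.7],[0,0,0],[0,0,0],[0,0,0],[0,0,0],[0,0,0],[0,0,0],[0,0,0]],"turn":[[0,0,0],[0,0,0],[0,0,0],[0,0,0],[0,0,0],[0,0,0],[0,0,0],[0,0,0],[0,0,0],[0,0,0]],"jaw":[0.5,0.5,0.5,0.5,0.9,0.9,0.9,0.9,0.9,0.9]}' 15
python3 - <<'E'
from go import *
s=state();print(s["width"],s["grasp_force"],s["ft_torque"])
to(pt(.025,[-143.5,-1,46-17]),.16,.02)
E
```

```text
time_s: 9.55
tool_pos: [516.0, 29.6, 132.4]
tcp_rot: [0.182, 0.714, 0.638, 0.223]
force: [3.4, 1.4, 1.4]
width: 15.9
grasp_force: 15.0
15.86525296048565 14.996482282876968 [ 0.17337098 -0.43412774  0.11839951]
tcp [516.   29.6 132.4] t 9.55 j [-0.3   0.01  2.25  0.53  0.37 -0.63] F [3.4 1.4 1.4]
target [518.1  30.  131. ] shift now-axes cm [0.05 0.09 0.23] goal-axes [0.04 0.09 0.23] turn [-0.007  0.003 -0.001]
```

```bash
python3 -m pendant '{"xyz":[[0,0,0],[0,0,0],[0,0,0],[0,0,0],[0,0,0],[0,0,0.05],[0,0,0.05],[0,0,0.05],[0,0,0]],"turn":[[0,0,0],[0,0,0],[0,0,0.1],[0,0,0.1],[0,0,0.1],[0,0,0.1],[0,0,0.1],[0,0,0.1],[0,0,0]],"jaw":[0.95,0.95,0.95,0.95,0.95,0.95,0.95,0.95,0.95]}' 45
python3 - <<'E'
from go import *
s=state();print(s["width"],s["grasp_force"],s["ft_torque"])
to(pt(.012,[-143.5,-1,46-17]),.16+.6,.012)
E
```

```text
time_s: 10.45
tool_pos: [516.0, 29.9, 130.8]
tcp_rot: [0.107, 0.871, 0.398, 0.267]
force: [-4.2, 1.4, 10.2]
width: 14.9
grasp_force: 45.0
14.885275809239825 45.01603960990906 [ 0.09370619 -0.16597828  0.0711834 ]
tcp [516.   29.9 130.8] t 10.45 j [-0.29  0.01  2.25  0.54  0.37 -0.04] F [-4.2  1.4 10.2]
target [518.8  30.1 129.3] shift now-axes cm [0.11 0.11 0.28] goal-axes [0.1  0.11 0.28] turn [-0.011  0.012 -0.004]
```

```bash
python3 -m pendant '{"xyz":[[0,0,0.05],[0,0,0.05],[0,0,0.05],[0,0,0.05],[0,0,0],[0,0,0],[0,0,0],[0,0,0],[0,0,0],[0,0,0],[0,0,0]],"turn":[[0,0,0.1],[0,0,0.1],[0,0,0.1],[0,0,0.1],[0,0,0.1],[0,0,0.1],[0,0,0.1],[0,0,0.1],[0,0,0.04],[0,0,0],[0,0,0]],"jaw":[0.95,0.95,0.95,0.95,0.95,0.95,0.95,0.95,0.95,0.95,0.95]}' 45
python3 - <<'E'
from go import *
s=state();print(s["width"],s["grasp_force"],s["ft_torque"])
to(pt(.0,[-143.5,-1,46-17]),1.57,.0)
E
```

```text
time_s: 11.55
tool_pos: [516.3, 30.8, 128.4]
tcp_rot: [-0.012, 0.958, 0.01, 0.286]
force: [-2.0, 3.2, 7.3]
width: 14.5
grasp_force: 45.0
14.47446616709422 45.005813241004944 [ 0.6156794  -0.1943544   0.39514579]
tcp [516.3  30.8 128.4] t 11.55 j [-0.29  0.02  2.25  0.55  0.36  0.79] F [-2.   3.2  7.3]
target [519.5  30.1 127.6] shift now-axes cm [0.23 0.08 0.23] goal-axes [0.22 0.08 0.24] turn [ 0.     0.03  -0.031]
```

```bash
python3 -m pendant '{"xyz":[[0,0,0],[0,0,0],[0,0,0],[0,0,0],[0,0,-1],[0,0,-2],[0,0,-3],[0,0,-3],[0,0,-3],[0,0,-3],[0,0,-3],[0,0,0],[0,0,0]],"turn":[[0,0,0],[0,0,0],[0,0,0],[0,0,0],[0,0,0],[0,0,0],[0,0,0],[0,0,0],[0,0,0],[0,0,0],[0,0,0],[0,0,0],[0,0,0]],"jaw":[0.5,0.5,0.5,0.5,0.5,0.5,0.5,0.5,0.5,0.5,0.5,0.5,0.5]}'
python3 - <<'E'
from go import *
p,d=optics.grab_frame('top');cv2.imwrite("pics/top3.png",cv2.resize(p[140:310,180:420,::-1],None,fx=3,fy=3))
W=cloud('top',d);F=hf(0.0);Q=(W-H)@F
q=p.astype(int);m=(q.min(-1)>110)&(np.ptp(q,axis=-1)<60)&(Q[...,0]>-215)&(Q[...,0]<-8)&(abs(Q[...,1])<120)&(abs(Q[...,2]-12)<9)
P=Q[m];A=np.c_[P[:,:2],np.ones(len(P))];c=np.linalg.lstsq(A,P[:,2],rcond=None)[0];print(len(P),"angle",-c[0],c)
r=red(p)&(abs(Q[...,1])<60)&(Q[...,2]>20);T=Q[r];print(r.sum(),T.mean(0));T=T[T[:,2]>T[:,2].max()-10]
print(cv2.minAreaRect(T[:,:2].astype(np.float32)))
E
```

```text
time_s: 12.85
tool_pos: [418.0, 24.8, 279.3]
tcp_rot: [-0.01, 0.958, 0.009, 0.287]
force: [-0.1, 0.9, -0.4]
width: 46.0
grasp_force: 0.0
9444 angle 0.002982748537637848 [-2.98274854e-03  5.08298920e-04  1.16328060e+01]
165 [-137.72211632   -1.29351434   51.68658215]
((-140.46755981445312, -0.8479328155517578), (59.8852653503418, 12.161534309387207), 0.7371234893798828)
```

View pics/top3.png

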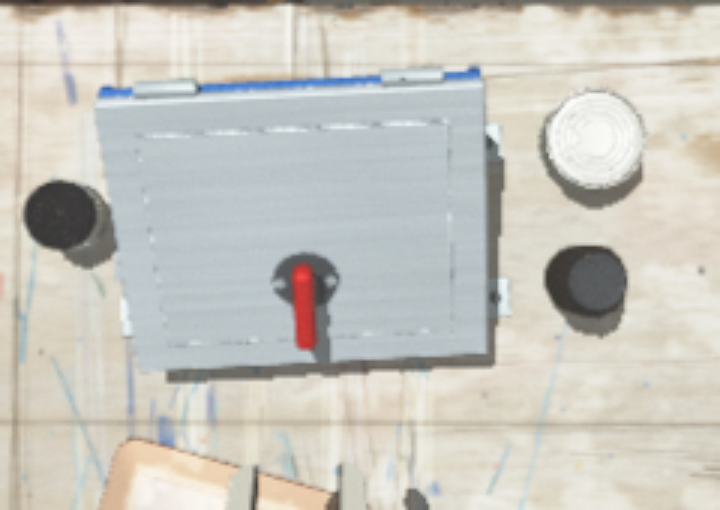

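The bar now points down the slope (crop (303,305), about 1.57 rad) and the hatch is tight at about 0.003 rad. The jars and tin are where they were, and the gripper is clear.

```bash
python3 -c "
from cell import robot
print(robot.job_done())"
```

```text
the job is handed in; nothing more can be done
None
```

The hatch is shut and drawn tight (about 0.003 rad), the T-handle is turned a full quarter (about 1.57 rad) and released, the jars and tin were not moved, and the job is handed in; no verdict was returned.

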